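Set the footstool in the corner stop and turn its legs to their marks

TASK

The little footstool lies upside down on the bench for its dry fit. Slide it along the bench until the edge of its seat bears against both battens of the corner stop, and twist the two loose legs in their sockets until the blue line on each leg is in line with the blue mark drawn on the seat beside it, so that the stretcher holes face the right way. Keep the seat flat on the bench, don't shove or tip the jar, ramekin, clamp or square, and let go when you are done.

Things in the scene. Friction and masses are not known exactly. Their poses are not given: they have to be found in the camera images.
- stool: Three-legged footstool lying upside down, loose, 0.6 to 0.95 kg. Seat: round disc 210 mm across, 30 mm thick, flat on the bench. Legs splay straight outwards 24 degrees (0.42 rad) from vertical and overhang the seat's edge. Origin: centre of the seat's face on the bench; z up; x points to the socket of the glued leg, leg_a is 120 degrees anticlockwise of it from above, leg_b 120 degrees clockwise.
- home (a point): Fixed point on the bench where the stool's origin comes to lie when its seat touches both battens: 105 mm from each inner face. Axes as corner. The stool may have any yaw.
- leg_a (a joint): Turn of loose leg a about its own axis in its socket (rad): 0, or any whole turn, when its blue line and stretcher hole face its blue mark on the seat; grows anticlockwise as seen from above, looking at its foot end. Snug dry fit: stays where it is left, takes about 0.1 N m to turn, cannot pull out or tip. Starts at 0.7 to 2.4.
- leg_b (a joint): The same for loose leg b. Starts at -2.4 to -0.7.
- leg_a_foot (a point): Centre of loose leg a's foot end (its upper end), about 180 mm above the bench, 127 mm from the stool's axis. z points out along the leg, away from the seat; x to the leg's blue line, which runs over the foot from its centre and down the leg to the dark stretcher hole. Leg 165 mm long out of the seat, 28 mm thick there; its last 65 mm to the foot is a plain cylinder 36 mm in diameter.
- leg_b_foot (a point): The same for loose leg b.
- mark_a (a point): Middle of the blue mark (22 x 7 mm) on the seat's upper side that belongs to leg a, 32 mm from its socket's centre; it runs from the socket of leg a towards that of leg b. Axes as stool.
- mark_b (a point): The same for leg b: runs from the socket of leg b towards that of leg a.
- glued (a point): Socket of the third leg, same size as the others, but already glued facing its mark (whitish glue bead round its base); it cannot turn. On the seat's upper side, 60 mm from the stool's axis, as are the other two sockets. Axes as stool.
- corner: Corner stop: two dark battens fixed to the bench in an L, 40 mm wide, 28 mm high; the L opens to the robot's right. Origin: on the bench at the inner corner; z up. Far batten's inner face: plane x = 0, it runs from y = +40 to -220 mm and takes x = 0 to 40. Side batten's inner face: plane y = 0, it runs from x = 0 to -200 mm and takes y = 0 to 40. The stool belongs at -x, -y.
- jar: Glass jar with steel screw lid, 76 mm in diameter, 120 mm high, standing loose. Bystander. Origin: centre of its underside.
- ramekin: White ceramic ramekin with a few wooden wedges in it, 86 mm in diameter, 50 mm high, loose. Bystander. Origin: centre of its underside.
- clamp: Black spring clamp lying flat, loose, 26 mm high, 70 mm wide, reaching 80 mm either way from its origin along its x. Bystander. Origin: on the bench under its pivot.
- square: Aluminium try square lying flat, loose, behind the far batten: stock 110 mm along its x, blade 180 mm along its y; 14 mm high. Bystander. Origin: on the bench; the square lies within 130 mm of it.
- organiser: Fixed small-parts organiser with three clear drawers, 200 mm deep (its x), 220 mm wide, 140 mm high, behind the corner of the battens; its knobs stand out 35 mm more on its own -x side, which looks away from the robot, and a drawer may stand open up to 30 mm. Origin: centre of its underside.

How it is judged:
By the outcome, as a careful person would: the job done as asked, in the order asked, and still so for the second after the job is handed in, with the robot touching nothing.
It also fails if it takes over 70 s, if anything falls off the work surface, if the arm or the gripper's body presses on something with over 40 N, if the wrist force passes 120 N, or if a joint passes its speed limit or range.

ROBOT

A 6-joint arm with a two-finger parallel gripper is mounted at the origin on the work surface. World frame = base frame: x ahead of the robot, y to its left, z up, the work surface at z = 0. Lengths are in m, angles in rad, forces in N, time in s.
With the tool pointing down it reaches from about 0.375 to 0.975 m from the base axis. Payload 3.8 kg.
Tool frame: the origin (TCP) lies midway between the tips of the shut fingers; the grasp point (between the pads) lies 19 mm behind it; z points along the fingers, y is the line along which they close (so a half turn about z gives the same grasp; the last joint's range is limited). The gripper opens to 85 mm and grips with 20 to 120 N. Pads are 22 mm wide; open, the fingers measure 114 mm over their backs; the gripper's body (76 mm by 85 mm) begins 54 mm behind the grasp point. The pads swing forward as they close: fully open they stand 13 mm farther back than shut.
Start: joints at [-1.339, 0.264, 1.604, -0, 1.274, -0.037], TCP at [0.179, -0.651, 0.231] pointing down, gripper open.
Joint ranges: [-2.63, 2.63], [-0.94, 2.18], [0.31, 2.57], [-1.31, 4.45], [0, 2.66], [-2.55, 2.55]. Speed limits (rad/s): [2.57, 2.57, 3.14, 3.14, 3.14, 3.14].

INTERFACE

Orientations are given as a rotation vector (axis times angle).
In Python, from workcell import * gives the robot as it stands. The module is installed in compiled form; this text tells all that it offers.
- The arm moves only by the tool apply_moves, never from a script. Its arguments are lists of equal length, an entry for each row: "fingers": the opening, from 0 (shut) to 1 (fully open); "travel": the shift along the tool's x, y, z normalised to -1 to 1, where 1 is 0.05 m, a list of three; "rotation": the turn, a rotation vector about the tool's x, y, z normalised to -1 to 1, where 1 is 6 degrees, a list of three. In form: {"fingers": [fingers, ...], "travel": [[dx, dy, dz], ...], "rotation": [[ax, ay, az], ...]}. A call has 1 to 12 rows; each row shifts and turns the commanded pose from where the row before left it, along the tool's axes as they then stand; what a row does not reach is not made up. A row lasts 1/10 s, in which the tool goes at most 50 mm and 8.59 degrees, less where a joint would pass 70% of its speed; a pose out of reach is approached as far as the arm can. A call with a number of a shift or a turn outside -1 to 1 is refused whole. A call with a gripper value outside its range is refused whole. The fingers move at their own pace and stop on an object; "newtons" is the grip in N (left out, the last holds). Time passes only in rows, so rows that do not move let the fingers close. It gives the time, the measured TCP pose, the force, the opening and the grip force at its end, in the units of the state.
- read_state(): the state, without advancing time (a new reading comes with each control period).
- read_camera(name): name is "scene" or "top" or "wrist"; returns a dict with "image" (480x640x3 uint8, red, green, blue), "fx", "fy", "cx", "cy" (pixels), "extrinsics" (4x4, takes a point from world to camera coordinates). Camera axes: x right, y down, z forward; pixel columns grow to the right and rows downward; lengths in m; the calibration is good to about 2 mm. A picture is of the moment at which its call begins. There is no depth.
- finish_job(): hands the job in; it is judged then, once.
Trained networks look in the newest picture that a camera, given by its name, has taken for a name from the list of things; names that differ only in an ending like _2 or _b are one class to them, and where a whole thing is asked for, a point or a joint stands for the part that bears it (a point fixed in the world has none). Each returns a list of dicts, best first, with "p" (0 to 1); they miss things now and then, are a little off and sometimes report something else, mostly with a low value. They report only what shows in the picture. A call takes as long as a camera call.
- regions_of(camera, name): "mask" (480x640 bool, what is visible of it) and "bbox" ([left, top, width, height] in pixels, round what is visible of it).
- tip_of(camera, name): "location" ([column, row] in pixels: a listed point, or the origin of a listed thing).
The state is a dict: "time": time; "q": joint angles; "joint_vel": joint speeds; "joint_torque": joint torques, N m; "tool_pos": TCP position; "tcp_rot": TCP orientation; "wrist_force": force on the tool from outside, world axes, zero at the start; "torque": the same for the moment, N m; "width": opening from 0.0 (shut) to 1.0 (fully open); "grip_force": force on a finger pad.
Only numpy, scipy, OpenCV 4.12 (cv2) and the standard library are available. Lean on these libraries where they do the work, as an engineer would, in place of code of your own. Each camera call takes 0.05 s, during which the arm holds its last target. There are 200 camera calls.

## Working session

There is one attempt and no reset: what is moved stays moved. The work goes in short steps, Python scripts to look and compute and a tool call to move; the robot and the scene stay as the last step left them, time stands still between calls to the robot, and variables do not carry over. Pictures are saved under pics/ and viewed, at most 10 in all, crops included, and the job is handed in when it is done.

Besides the shell and the picture viewer there is one more tool, called after "Emit:" as name(argument=value, ...), one argument or row to a line, values as JSON. apply_moves: Moves the arm, as the interface text tells. Scaled input: -1 to 1 covers 0.05 m each way for a shift and 6 degrees each way for a turn. Its arguments: {"type":"object","properties":{"fingers":{"type":"array","items":{"type":"number"}},"travel":{"type":"array","items":{"type":"array","items":{"type":"number"}}},"rotation":{"type":"array","items":{"type":"array","items":{"type":"number"}}},"newtons":{"type":"number"}},"required":["fingers","travel","rotation"]}

```bash
mkdir -p pics
cat > h.py <<'E'
from workcell import *
import numpy as np, cv2
from scipy.spatial.transform import Rotation as R
def shot(c,fn=None):
    d=read_camera(c)
    if fn: cv2.imwrite('pics/'+fn,d['image'][:,:,::-1])
    return d
def ray(d,px):
    E=d['extrinsics'];Rm=E[:3,:3];o=-Rm.T@E[:3,3]
    v=Rm.T@np.array([(px[0]-d['cx'])/d['fx'],(px[1]-d['cy'])/d['fy'],1]);return o,v
def onz(d,px,z):
    o,v=ray(d,px);return o+v*(z-o[2])/v[2]
def proj(d,P):
    P=np.atleast_2d(P);E=d['extrinsics'];c=P@E[:3,:3].T+E[:3,3]
    return np.c_[d['fx']*c[:,0]/c[:,2]+d['cx'],d['fy']*c[:,1]/c[:,2]+d['cy']]
E
python3 - <<'E'
from h import *
np.set_printoptions(precision=3,suppress=True)
ims={}
for c in('top','scene'):
    d=shot(c,c+'0.png');print(c,-d['extrinsics'][:3,:3].T@d['extrinsics'][:3,3],d['fx'])
    for n,z in [('stool',0),('glued',.03),('mark_a',.03),('leg_a_foot',.18),('corner',0),('jar',0),('ramekin',0),('clamp',0),('square',0),('organiser',0),('home',0)]:
        for t in tip_of(c,n)[:4]: print(n,round(t['p'],2),np.round(t['location']),onz(d,t['location'],z))
print(read_state())
E
```

```text
top [0.36  0.134 1.318] 506.658845513275
stool 0.94 [391. 262.] [ 0.556 -0.062  0.   ]
glued 0.8 [408. 241.] [ 0.608 -0.1    0.03 ]
glued 0.25 [435. 296.] [ 0.467 -0.17   0.03 ]
mark_a 0.97 [396. 276.] [ 0.517 -0.071  0.03 ]
mark_a 0.78 [380. 266.] [ 0.539 -0.03   0.03 ]
leg_a_foot 0.87 [348. 243.] [0.571 0.063 0.18 ]
leg_a_foot 0.5 [389. 260.] [ 0.533 -0.03   0.18 ]
corner 0.59 [275. 248.] [0.586 0.246 0.   ]
jar 0.87 [390. 331.] [ 0.376 -0.06   0.   ]
ramekin 0.87 [432. 194.] [ 0.745 -0.173  0.   ]
clamp 0.68 [298. 330.] [0.373 0.178 0.   ]
square 0.72 [275. 195.] [0.728 0.251 0.   ]
organiser 0.69 [184. 243.] [0.592 0.484 0.   ]
scene [1.327 0.332 0.712] 457.5928345265084
stool 0.63 [246. 257.] [ 0.559 -0.061  0.   ]
stool 0.6 [370. 288.] [0.575 0.245 0.   ]
glued 0.59 [223. 256.] [ 0.604 -0.098  0.03 ]
mark_a 0.67 [261. 245.] [ 0.539 -0.03   0.03 ]
mark_a 0.6 [253. 239.] [ 0.523 -0.059  0.03 ]
leg_a_foot 0.74 [293. 204.] [0.561 0.061 0.18 ]
corner 0.64 [371. 292.] [0.586 0.249 0.   ]
jar 0.83 [278. 220.] [ 0.388 -0.044  0.   ]
ramekin 0.73 [166. 299.] [ 0.741 -0.171  0.   ]
ramekin 0.67 [280. 216.] [ 0.37  -0.046  0.   ]
ramekin 0.32 [225. 256.] [ 0.572 -0.112  0.   ]
clamp 0.91 [360. 231.] [0.371 0.176 0.   ]
square 0.59 [355. 339.] [0.726 0.245 0.   ]
organiser 0.61 [482. 320.] [0.597 0.488 0.   ]
{'time': 1.2, 'q': array([-1.339,  0.264,  1.604,  0.   ,  1.274, -0.037]), 'joint_vel': array([ 0.001,  0.   , -0.002,  0.001,  0.001, -0.001]), 'joint_torque': array([  0.001, -51.507, -36.772,   0.   ,   0.001,   0.   ]), 'tool_pos': array([ 0.179, -0.651,  0.231]), 'tcp_rot': array([-3.113, -0.421,  0.   ]), 'wrist_force': array([-0.566,  0.545, -0.226]), 'torque': array([-0.04 , -0.023, -0.034]), 'grip_force': 0.0, 'width': 0.9972338840720415}
```

Run:
```python
import cv2,numpy as np
a=cv2.imread('pics/top0.png')[160:380,130:480];b=cv2.imread('pics/scene0.png')[130:390,100:500]
a=cv2.resize(a,(800,503),interpolation=cv2.INTER_CUBIC);cv2.imwrite('pics/c1.png',a)
cv2.imwrite('pics/c2.png',cv2.resize(b,(800,520),interpolation=cv2.INTER_CUBIC))
```

```text
(no output)
```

View pics/c1.png

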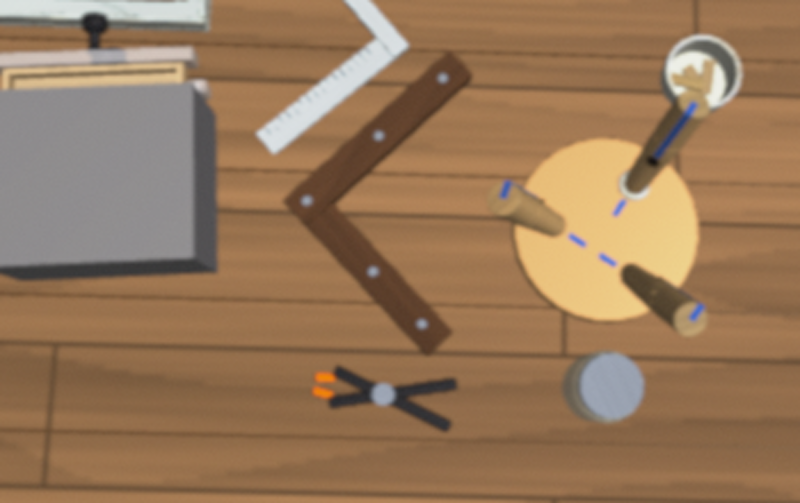

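View pics/c2.png

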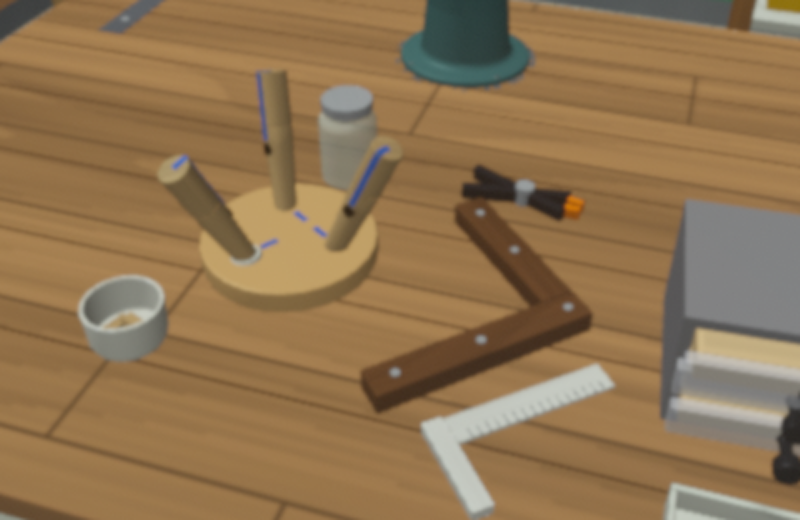

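The top view shows the stool at crop (605,230), with the glued leg up-right near the ramekin. Leg a's foot is at (505,195) and leg b's at (690,318). The L's inner corner is at about (331,201), opening right. The path to it is clear: the jar is at (605,388) and the clamp at (385,393), both off to the side.

```bash
cat >> h.py <<'E'
from scipy.optimize import minimize
np.set_printoptions(precision=4,suppress=True)
def T2(p,xy):
    c,s=np.cos(p[2]),np.sin(p[2]);return np.array([p[0],p[1]])+np.asarray(xy)@np.array([[c,s],[-s,c]])
def Lmask(d,p):
    m=np.zeros((480,640),np.uint8)
    for r in ([(0,.04),(.04,.04),(.04,-.22),(0,-.22)],[(0,0),(0,.04),(-.2,.04),(-.2,0)]):
        w=T2(p,r);pts=np.r_[[[*q,0] for q in w],[[*q,.028] for q in w]]
        cv2.fillConvexPoly(m,cv2.convexHull((proj(d,pts)*16).round().astype(np.int32)),1,shift=4)
    return m>0
E
python3 - <<'E'
from h import *
D={}
for c in('top','scene'):
    d=shot(c);r=regions_of(c,'corner')[0];print(c,r['p'],r['bbox']);D[c]=(d,r['mask'])
    rs=regions_of(c,'stool')[0];print('stool',rs['bbox'])
def cost(p):return -sum((Lmask(d,p)&m).sum()/(Lmask(d,p)|m).sum() for d,m in D.values())
b=min((minimize(cost,p0,method='Nelder-Mead',options=dict(initial_simplex=[p0,np.add(p0,[.01,0,0]),np.add(p0,[0,.01,0]),np.add(p0,[0,0,.06])])) for p0 in([.586,.247,.75],[.586,.247,.70])),key=lambda r:r.fun)
print(b.x,b.fun,'home',T2(b.x,(-.105,-.105)))
E
```

```text
Traceback (most recent call last):
IndexError: list index out of range
```

Emit:
apply_moves(
  fingers=[1, 1, 1, 1, 1, 1, 1, 1, 1, 1, 1, 1],
  travel=[
    [0.8, -0.7, 0],
    [0.8, -0.7, 0],
    [0.7, -0.8, 0],
    [0.6, -0.8, 0],
    [0.5, -0.8, 0],
    [0.5, -0.8, 0],
    [0.5, -0.8, 0],
    [0.4, -0.8, 0],
    [0, 0, 0],
    [0, 0, 0],
    [0, 0, 0],
    [0, 0, 0],
  ],
  rotation=[
    [0, 0, -1],
    [0, 0, -1],
    [0, 0, -1],
    [0, 0, -1],
    [0, 0, -1],
    [0, 0, -1],
    [0, 0, -1],
    [0, 0, -1],
    [0, 0, -1],
    [0, 0, -1],
    [0, 0, -1],
    [0, 0, 0],
  ],
)

```text
time: 2.5
tool_pos: [0.1891, -0.2905, 0.2316]
tcp_rot: [2.381, 2.048, -0.0]
wrist_force: [-0.5, -0.4, -0.4]
width: 0.999
grip_force: 0.0
```

Emit:
apply_moves(
  fingers=[1, 1, 1, 1, 1, 1, 1, 1, 1],
  travel=[
    [0.2, 0.8, 0],
    [0.2, 0.8, 0],
    [0.2, 0.8, 0],
    [0.3, 0.8, 0],
    [0.3, 0.8, 0],
    [0.3, 0.8, 0],
    [0.4, 0.8, 0],
    [0.4, 0.8, 0],
    [0.2, 0.2, 0],
  ],
  rotation=[
    [0, 0, 0],
    [0, 0, 0],
    [0, 0, 0],
    [0, 0, 0],
    [0, 0, 0],
    [0, 0, 0],
    [0, 0, 0],
    [0, 0, 0],
    [0, 0, 0],
  ],
)

```text
time: 3.4
tool_pos: [0.5379, -0.2152, 0.2309]
tcp_rot: [2.382, 2.048, 0.002]
wrist_force: [-0.8, -0.3, 1.1]
width: 0.997
grip_force: 0.0
```

Run:
```python
from h import *
from workcell import *
D={}
for c in('top','scene'):
    im=cv2.imread(f'pics/{c}0.png');d=shot(c)
    hsv=cv2.cvtColor(im,cv2.COLOR_BGR2HSV);g=Lmask(d,(.586,.247,.75));near=cv2.dilate(g.astype(np.uint8),np.ones((25,25)))>0
    core=cv2.erode(g.astype(np.uint8),np.ones((5,5)))>0
    v=im.sum(2)/3;t=(np.median(v[core])+np.median(v[near&~cv2.dilate(g.astype(np.uint8),np.ones((9,9))).astype(bool)]))/2
    m=((v<t)&near).astype(np.uint8)
    m=cv2.morphologyEx(m,cv2.MORPH_OPEN,np.ones((5,5)));m=cv2.morphologyEx(m,cv2.MORPH_CLOSE,np.ones((5,5)))>0
    D[c]=(d,m);print(c,t,m.sum(),g.sum())
def cost(p):return -sum((Lmask(d,p)&m).sum()/(Lmask(d,p)|m).sum() for d,m in D.values())
b=min((minimize(cost,p0,method='Nelder-Mead',options=dict(initial_simplex=[p0,np.add(p0,[.01,0,0]),np.add(p0,[0,.01,0]),np.add(p0,[0,0,.06])])) for p0 in([.586,.247,.75],[.586,.247,.70],[.59,.245,.8])),key=lambda r:r.fun)
print(b.x,b.fun,'home',T2(b.x,(-.105,-.105)))
s=read_state();print(s['tool_pos'],s['q'])
```

```text
top 93.83333333333334 2879 3125
scene 91.66666666666666 4213 4303
[0.5794 0.2434 0.7807] -1.7780589285662938 home [0.5787 0.095 ]
[ 0.5354 -0.2152  0.2307] [-0.4255  0.0809  1.818   0.0002  1.2439 -0.2763]
```

Emit:
apply_moves(
  fingers=[1, 1, 1, 1, 1, 1, 1, 1, 1, 1, 1, 1],
  travel=[
    [0, 0, 0.8],
    [0, 0, 0.8],
    [0, 0, 0.8],
    [0, 0, 0.8],
    [0, 0, 0.8],
    [0, 0, 0.4],
    [0, 0, 0.15],
    [0.3, 0, 0],
    [0.3, 0, 0],
    [0.2, 0, 0],
    [0.2, 0, 0],
    [0.2, 0, 0],
  ],
  rotation=[
    [0, 0, 0],
    [0, 0, 0],
    [0, 0, 0],
    [0, 0, 0],
    [0, 0, 0],
    [0, 0, 0],
    [0, 0, 0],
    [0, 0, 0],
    [0, 0, 0],
    [0, 0, 0],
    [0, 0, 0],
    [0, 0, 0],
  ],
)

```text
time: 4.7
tool_pos: [0.5447, -0.1571, 0.0055]
tcp_rot: [2.377, 2.048, 0.001]
wrist_force: [0.6, -5.2, 2.4]
width: 0.997
grip_force: 2.5
```

Run:
```python
from h import *
s=read_state();print(s['tool_pos'],s['wrist_force'])
for c in('top','scene'):
    d=shot(c)
    for n,z in(('stool',0),('glued',.03),('mark_a',.03),('leg_a_foot',.18)):
        for t in tip_of(c,n)[:3]:print(c,n,round(t['p'],2),onz(d,t['location'],z))
```

```text
[ 0.5447 -0.1571  0.0055] [ 0.6179 -5.2054  2.4162]
top stool 0.6 [ 0.5565 -0.0456  0.    ]
top stool 0.55 [ 0.3803 -0.0652  0.    ]
top glued 0.69 [ 0.6125 -0.0843  0.03  ]
top glued 0.51 [0.59   0.4828 0.03  ]
top mark_a 0.97 [ 0.5566 -0.0177  0.03  ]
top mark_a 0.78 [ 0.519  -0.0562  0.03  ]
top leg_a_foot 0.9 [0.5661 0.0791 0.18  ]
top leg_a_foot 0.6 [0.5292 0.0014 0.18  ]
scene stool 0.7 [ 0.5528 -0.0416  0.    ]
scene glued 0.56 [ 0.6053 -0.0807  0.03  ]
scene mark_a 0.96 [ 0.5382 -0.0098  0.03  ]
scene mark_a 0.89 [ 0.5149 -0.0473  0.03  ]
scene leg_a_foot 0.89 [0.5604 0.0838 0.18  ]
```

Emit:
apply_moves(
  fingers=[1, 1, 1, 1, 1, 1, 1, 1, 1, 1, 1, 1],
  travel=[
    [0.25, 0, 0],
    [0.25, 0, 0],
    [0.25, 0, 0],
    [0.25, 0, 0],
    [0.25, 0, 0],
    [0.25, 0, 0],
    [0.25, 0, 0],
    [0.25, 0, 0],
    [0.25, 0, 0],
    [0.2, 0, 0],
    [0.1, 0, 0],
    [0.05, 0, 0],
  ],
  rotation=[
    [0, 0, 0],
    [0, 0, 0],
    [0, 0, 0],
    [0, 0, 0],
    [0, 0, 0],
    [0, 0, 0],
    [0, 0, 0],
    [0, 0, 0],
    [0, 0, 0],
    [0, 0, 0],
    [0, 0, 0],
    [0, 0, 0],
  ],
)

```text
time: 6.4
tool_pos: [0.5625, -0.0279, 0.0037]
tcp_rot: [-2.381, -2.049, 0.0]
wrist_force: [-0.7, -3.4, -0.8]
width: 0.997
grip_force: 1.6
```

Emit:
apply_moves(
  fingers=[1, 1],
  travel=[
    [0.05, 0, 0],
    [0.05, 0, 0],
  ],
  rotation=[
    [0, 0, 0],
    [0, 0, 0],
  ],
)

```text
time: 6.6
tool_pos: [0.5632, -0.0237, 0.0037]
tcp_rot: [2.382, 2.048, -0.0]
wrist_force: [-0.0, -2.3, -1.0]
width: 0.999
grip_force: 1.5
```

Emit:
apply_moves(
  fingers=[1, 1, 1],
  travel=[
    [0.05, 0, 0],
    [0.05, 0, 0],
    [0.04, 0, 0],
  ],
  rotation=[
    [0, 0, 0],
    [0, 0, 0],
    [0, 0, 0],
  ],
)

```text
time: 6.9
tool_pos: [0.5643, -0.0166, 0.0037]
tcp_rot: [-2.382, -2.048, 0.0]
wrist_force: [-0.7, -3.3, -1.6]
width: 1.002
grip_force: 1.5
```

Emit:
apply_moves(
  fingers=[1, 1],
  travel=[
    [0.05, 0, 0],
    [0.05, 0, 0],
  ],
  rotation=[
    [0, 0, 0],
    [0, 0, 0],
  ],
)

```text
time: 7.1
tool_pos: [0.5651, -0.0115, 0.0038]
tcp_rot: [-2.382, -2.049, -0.0]
wrist_force: [0.0, -3.4, -1.2]
width: 1.001
grip_force: 1.5
```

Emit:
apply_moves(
  fingers=[1, 1],
  travel=[
    [0.05, 0, 0],
    [0.03, 0, 0],
  ],
  rotation=[
    [0, 0, 0],
    [0, 0, 0],
  ],
)

```text
time: 7.3
tool_pos: [0.5648, -0.0102, 0.0037]
tcp_rot: [2.379, 2.049, -0.007]
wrist_force: [-4.9, -18.8, 1.0]
width: 1.002
grip_force: 8.5
```

Emit:
apply_moves(
  fingers=[1, 1, 1, 1, 1, 1, 1, 1, 1, 1],
  travel=[
    [-0.1, 0, 0],
    [-0.5, 0, 0],
    [-0.6, 0, 0],
    [-0.4, 0, 0],
    [0, 0, -0.9],
    [0, 0, -0.9],
    [0, 0, -0.9],
    [0, 0, -0.9],
    [0, 0, -0.9],
    [0, 0, -0.9],
  ],
  rotation=[
    [0, 0, 0],
    [0, 0, 0],
    [0, 0, 0],
    [0, 0, 0],
    [0, 0, 0],
    [0, 0, 0],
    [0, 0, 0],
    [0, 0, 0],
    [0, 0, 0],
    [0, 0, 0],
  ],
)

```text
time: 8.3
tool_pos: [0.5538, -0.0858, 0.2761]
tcp_rot: [2.381, 2.049, 0.003]
wrist_force: [0.9, -0.8, -0.8]
width: 1.001
grip_force: 0.0
```

Run:
```python
from h import *
s=read_state();print(s['tool_pos'],s['q'])
ims=[]
for c in('top','scene'):
    d=shot(c,c+'1.png')
    for n,z in(('stool',0),('glued',.03),('mark_a',.03),('leg_a_foot',.18)):
        for t in tip_of(c,n)[:3]:print(c,n,round(t['p'],2),np.round(t['location']),onz(d,t['location'],z))
    u=proj(d,[.58,.1,.08])[0].astype(int);print(u)
    k=d['image'][max(0,u[1]-85):u[1]+85,u[0]-85:u[0]+85,::-1];ims.append(cv2.resize(k,(400,400*k.shape[0]//k.shape[1]),interpolation=cv2.INTER_CUBIC))
cv2.imwrite('pics/c3.png',np.hstack([cv2.resize(i,(400,400)) for i in ims]))
```

```text
[ 0.5538 -0.0858  0.2761] [-0.1992  0.021   1.7969  0.0016  1.3224 -0.0499]
top stool 0.57 [329. 251.] [0.5802 0.1014 0.    ]
top glued 0.58 [344. 230.] [0.6336 0.066  0.03  ]
top mark_a 0.94 [334. 268.] [0.5313 0.0888 0.03  ]
top mark_a 0.61 [320. 255.] [0.564  0.1258 0.03  ]
top mark_a 0.47 [345. 228.] [0.6377 0.063  0.03  ]
top leg_a_foot 0.6 [281. 237.] [0.5793 0.2181 0.18  ]
[330 246]
scene stool 0.58 [307. 277.] [0.5807 0.0981 0.    ]
scene glued 0.69 [289. 279.] [0.6304 0.0719 0.03  ]
scene mark_a 0.68 [311. 256.] [0.5413 0.0952 0.03  ]
scene leg_a_foot 0.87 [366. 221.] [0.5759 0.2215 0.18  ]
[307 249]
```

View pics/c3.png

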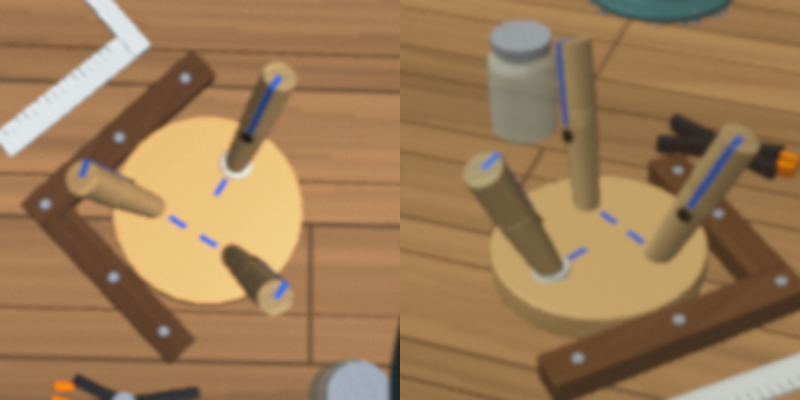

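The stool now sits against both battens, with a clear rim at each. Leg a's line is on its foot at left panel (85,165), and leg b's is at (280,290). Next I'll fit the stool pose and estimate both leg angles from the blue pixels.

```bash
cat >> h.py <<'E'
C0=np.array([.580,.098]);YAW=np.radians(-29.5)
TH=np.radians(24)
def geom(k,C=C0,yaw=YAW):
    az=yaw+np.radians(120 if k=='a' else -120);ob=yaw+np.radians(-120 if k=='a' else 120)
    r=np.array([np.cos(az),np.sin(az),0]);ro=np.array([np.cos(ob),np.sin(ob),0])
    c=np.array([*C,0]);S=c+.06*r+[0,0,.03];ax=np.sin(TH)*r+np.cos(TH)*np.array([0,0,1]);F=S+.165*ax
    m=ro-r;m/=np.linalg.norm(m);M=S+.032*m
    x0=m-(m@ax)*ax;x0/=np.linalg.norm(x0);return dict(S=S,ax=ax,F=F,M=M,x0=x0,y0=np.cross(ax,x0),r=r)
def blue(im):
    h=cv2.cvtColor(im,cv2.COLOR_RGB2HSV);return (h[...,0]>105)&(h[...,0]<135)&(h[...,1]>90)&(h[...,2]>60)
def linepts(g,th,side=True):
    u=np.cos(th)*g['x0']+np.sin(th)*g['y0'];P=[g['F']+u*s for s in np.linspace(.002,.018,9)]
    if side:P+=[g['F']+u*.018-g['ax']*s for s in np.linspace(.003,.055,14)]
    return np.array(P),u
def legangle(d,k,C=C0,yaw=YAW,dF=None):
    """angle of blue line, foot centre refined; matches blurred blueness along visible line"""
    g=geom(k,C,yaw);im=d['image'].astype(float)
    B=cv2.GaussianBlur(np.clip(im[...,2]-im[...,0],-60,80).astype(np.float32),(0,0),1.)
    cam=-d['extrinsics'][:3,:3].T@d['extrinsics'][:3,3]
    best=[]
    for dx in np.arange(-.006,.0061,.002):
      for dy in np.arange(-.006,.0061,.002):
        g2=dict(g,F=g['F']+[dx,dy,0])
        for th in np.radians(np.arange(-180,180,3)):
            u=np.cos(th)*g['x0']+np.sin(th)*g['y0'];vis=u@(cam-g['F'])>.02
            P,_=linepts(g2,th,vis)
            Q=np.array([g2['F']-u*s for s in (.008,.014)])
            f=lambda X:cv2.remap(B,proj(d,X).astype(np.float32)[None],None,cv2.INTER_LINEAR)[0]
            best.append((f(P).mean()-f(Q).mean()*.5-2e3*np.hypot(dx,dy),np.degrees(th),dx,dy))
    return sorted(best)[::-1][:3]
E
python3 - <<'E'
from h import *
for c in('top','scene'):
    d=shot(c)
    G=[geom('a'),geom('b')]
    gl=np.array([*C0,.03])+.06*np.array([np.cos(YAW),np.sin(YAW),0])
    print(c,'pred gl,Ma,Mb,Fa,Fb',proj(d,[gl,G[0]['M'],G[1]['M'],G[0]['F'],G[1]['F']]).round().tolist())
    for k in'ab':print(k,np.round(legangle(d,k),3).tolist())
for k in'ab':g=geom(k);print(g['F'],g['ax'])
d=shot('wrist','w1.png')
E
```

```text
top pred gl,Ma,Mb,Fa,Fb [[343.0, 230.0], [318.0, 255.0], [332.0, 263.0], [277.0, 237.0], [361.0, 287.0]]
a [[60.665, 99.0, 0.002, -0.002], [58.978, 108.0, 0.002, -0.004], [58.637, 102.0, 0.002, -0.002]]
b [[80.401, -105.0, 0.0, 0.0], [80.285, -102.0, 0.0, 0.0], [79.061, -108.0, 0.0, 0.0]]
scene pred gl,Ma,Mb,Fa,Fb [[287.0, 279.0], [323.0, 265.0], [311.0, 257.0], [368.0, 222.0], [295.0, 181.0]]
a [[74.741, 99.0, 0.0, 0.0], [73.23, 102.0, 0.0, 0.0], [72.666, 105.0, 0.0, -0.002]]
b [[33.72, -93.0, 0.0, 0.0], [33.29, -96.0, 0.0, 0.0], [32.736, -90.0, 0.0, 0.0]]
[0.5789 0.2251 0.1807] [-0.0035  0.4067  0.9135]
[0.4705 0.0335 0.1807] [-0.3505 -0.2064  0.9135]
```

View pics/w1.png

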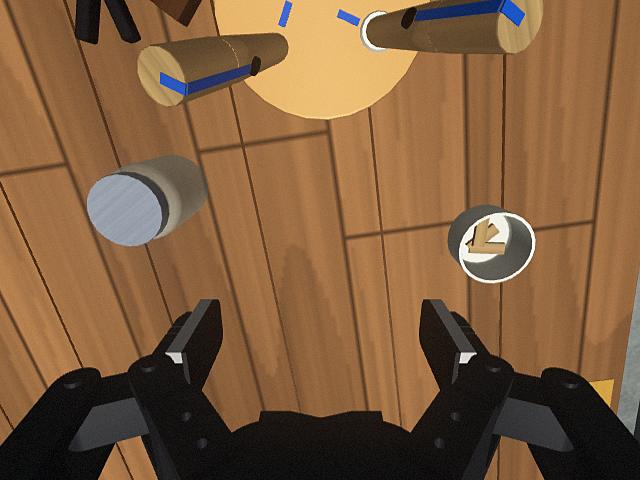

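Wrist view: leg b's foot is at (165,78) and the glued foot at (515,22), with their blue lines sharp. Leg angles are about +101° (a) and −100° (b). Next is the approach to leg a, with the tool pre-rolled by −50°.

```bash
cat >> h.py <<'E'
def plan(k,roll,up,F=None,base=None):
    """rotvec (units) then travel (units) from now to pose along leg axis, TCP `up` above the foot"""
    s=read_state();g=geom(k);F=g['F'] if F is None else F
    R0=R.from_rotvec(s['tcp_rot']);R1=R0*R.from_euler('z',roll,degrees=True)
    z1=R1.as_matrix()[:,2];zt=-g['ax'];v=np.cross(z1,zt);n=np.linalg.norm(v)
    if n>1e-6:R1=R.from_rotvec(v/n*np.arctan2(n,z1@zt))*R1
    dr=np.degrees((R0.inv()*R1).as_rotvec())/6
    tr=R1.as_matrix().T@(F+up*g['ax']-s['tool_pos'])/.05
    return dr,tr,R1.as_matrix()
E
python3 -c "
from h import *
print(plan('a',-50,.06))"
```

```text
(array([ 1.1172, -3.979 , -8.2077]), array([ 4.4973,  4.6463, -2.0532]), array([[-0.661 ,  0.7504,  0.0035],
       [ 0.6846,  0.6049, -0.4067],
       [-0.3073, -0.2664, -0.9135]]))
```

Emit:
apply_moves(
  fingers=[1, 1, 1, 1, 1, 1, 1, 1, 1, 1],
  travel=[
    [0, 0, 0],
    [0, 0, 0],
    [0, 0, 0],
    [0, 0, 0],
    [0, 0, 0],
    [0, 0, 0],
    [0, 0, 0],
    [0, 0, 0],
    [0, 0, 0],
    [0, 0, 0],
  ],
  rotation=[
    [0.11, -0.4, -0.82],
    [0.11, -0.4, -0.82],
    [0.11, -0.4, -0.82],
    [0.11, -0.4, -0.82],
    [0.11, -0.4, -0.82],
    [0.11, -0.4, -0.82],
    [0.11, -0.4, -0.82],
    [0.11, -0.4, -0.82],
    [0.11, -0.4, -0.82],
    [0.11, -0.4, -0.82],
  ],
)

```text
time: 9.95
tool_pos: [0.5538, -0.0867, 0.2735]
tcp_rot: [1.193, 2.652, -0.564]
wrist_force: [-0.1, 0.3, -0.3]
width: 0.999
grip_force: 0.0
```

Emit:
apply_moves(
  fingers=[1, 1, 1, 1, 1, 1, 1, 1, 1],
  travel=[
    [0.56, 0.58, -0.26],
    [0.56, 0.58, -0.26],
    [0.56, 0.58, -0.26],
    [0.56, 0.58, -0.26],
    [0.56, 0.58, -0.26],
    [0.56, 0.58, -0.26],
    [0.56, 0.58, -0.26],
    [0.56, 0.58, -0.26],
    [0, 0, 0],
  ],
  rotation=[
    [0, 0, 0],
    [0, 0, 0],
    [0, 0, 0],
    [0, 0, 0],
    [0, 0, 0],
    [0, 0, 0],
    [0, 0, 0],
    [0, 0, 0],
    [0, 0, 0],
  ],
)

```text
time: 10.85
tool_pos: [0.5793, 0.254, 0.2353]
tcp_rot: [1.192, 2.655, -0.56]
wrist_force: [-0.1, -0.4, 0.1]
width: 0.997
grip_force: 0.0
```

Run:
```python
from h import *
s=read_state();print(s['tool_pos'],s['q'],s['time'])
d=shot('wrist','w2.png')
for n in('leg_a_foot','mark_a'):
    for t in tip_of('wrist',n)[:3]:print(n,t)
g=geom('a');print(proj(d,[g['F'],g['M'],geom('b')['F']]))
print(plan('a',0,.06)[:2])
```

```text
[0.5793 0.254  0.2353] [ 0.5656  0.3249  1.5746 -0.3567  1.4764 -0.0851] 10.85
leg_a_foot {'location': [314.9, 262.9], 'p': 0.65}
mark_a {'location': [288.8, 201.9], 'p': 0.8}
mark_a {'location': [263.5, 211.9], 'p': 0.8}
[[314.6765 256.3012]
 [291.5522 203.3062]
 [ 97.8832 283.7246]]
(array([0.0021, 0.0411, 0.    ]), array([0.0282, 0.0042, 0.022 ]))
```

View pics/w2.png

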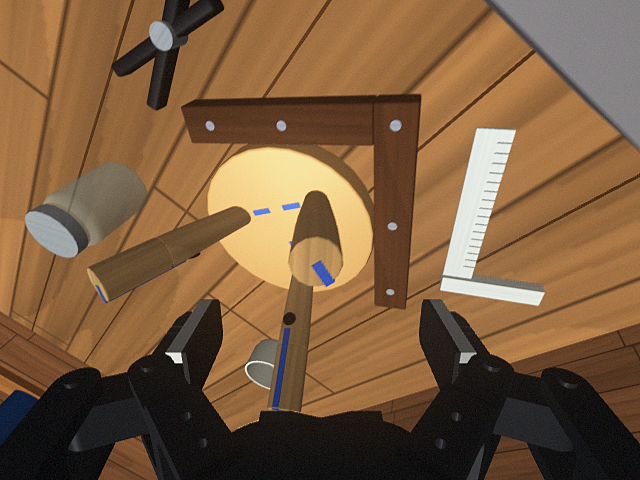

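Leg a's foot is at (316,263) with its line pointing lower right to (328,283). It sits about 6 px below the prediction, so I'll roll and look again to separate camera bias from the true foot position.

Emit:
apply_moves(
  fingers=[1, 1, 1, 1, 1, 1, 1, 1, 1, 1, 1],
  travel=[
    [0, 0, 0],
    [0, 0, 0],
    [0, 0, 0],
    [0, 0, 0],
    [0, 0, 0],
    [0, 0, 0],
    [0, 0, 0],
    [0, 0, 0],
    [0, 0, 0],
    [0, 0, 0],
    [0, 0, 0],
  ],
  rotation=[
    [0, 0, -1],
    [0, 0, -1],
    [0, 0, -1],
    [0, 0, -1],
    [0, 0, -1],
    [0, 0, -1],
    [0, 0, -1],
    [0, 0, -1],
    [0, 0, -1],
    [0, 0, -1],
    [0, 0, 0],
  ],
)

```text
time: 12.1
tool_pos: [0.5797, 0.2473, 0.2381]
tcp_rot: [0.298, -3.025, 0.647]
wrist_force: [-0.3, -0.6, 0.1]
width: 1.0
grip_force: 0.0
```

Run:
```python
from h import *
s=read_state();print(s['tool_pos'],s['q'])
d=shot('wrist','w3.png')
E=d['extrinsics'];Rt=R.from_rotvec(s['tcp_rot']).as_matrix()
print('cam in tool',Rt.T@(-E[:3,:3].T@E[:3,3]-s['tool_pos']),d['fx'])
for n,z in(('leg_a_foot',.1807),('mark_a',.03),('glued',.03)):
    for t in tip_of('wrist',n)[:3]:print(n,t,onz(d,t['location'],z))
g=geom('a');print(proj(d,[g['F'],g['M']]))
print(legangle(d,'a')[:2])
```

```text
[0.5797 0.2473 0.2381] [ 0.5576  0.3179  1.579  -0.3595  1.4777 -1.1335]
cam in tool [ 0.0813  0.0003 -0.1433] 346.30479700566474
leg_a_foot {'location': [318.0, 257.1], 'p': 0.57} [0.5844 0.2211 0.1807]
mark_a {'location': [278.0, 149.1], 'p': 0.98} [0.5439 0.0935 0.03  ]
mark_a {'location': [298.3, 173.6], 'p': 0.92} [0.5643 0.1235 0.03  ]
mark_a {'location': [115.0, 28.3], 'p': 0.53} [ 0.4476 -0.1675  0.03  ]
glued {'location': [246.8, 217.1], 'p': 0.93} [0.6329 0.065  0.03  ]
glued {'location': [407.2, 212.5], 'p': 0.29} [0.5725 0.2489 0.03  ]
[[325.2193 251.2819]
 [303.7044 174.5815]]
[(np.float64(99.22836150978496), np.float64(105.00000000000001), np.float64(0.002), np.float64(-0.002)), (np.float64(99.18150176857402), np.float64(102.0), np.float64(0.002), np.float64(-0.002))]
```

View pics/w3.png

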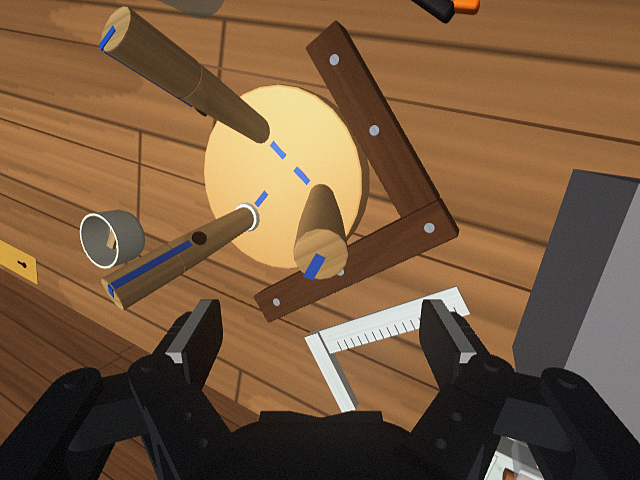

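Leg a's foot shows at (319,253) with its line at (315,266). The marks, glued socket and foot together put the stool centre at (0.5805, 0.0945) with yaw −30.5°. I'll update the model and plan the descent.

```bash
sed -i 's/^C0=.*/C0=np.array([.5805,.0945]);YAW=np.radians(-30.5)/' h.py
python3 - <<'E'
from h import *
d=shot('wrist');print(legangle(d,'a')[:3]);g=geom('a');print(g['F'],proj(d,[g['F'],g['M'],geom('b')['M']]))
for up in(.06,-.036):print(plan('a',0,up)[:2])
E
```

```text
[(np.float64(108.21463012695312), np.float64(114.00000000000001), np.float64(0.0), np.float64(0.0)), (np.float64(107.85511779785156), np.float64(117.0), np.float64(0.0), np.float64(0.0)), (np.float64(107.71809387207031), np.float64(108.0), np.float64(0.0), np.float64(0.0))]
[0.5816 0.2216 0.1807] [[317.8271 253.0783]
 [299.9895 174.6095]
 [276.1831 149.2944]]
(array([-0.0382,  0.0949, -0.    ]), array([-0.038 , -0.0367,  0.0604]))
(array([-0.0382,  0.0949, -0.    ]), array([-0.038 , -0.0367,  1.9804]))
```

Emit:
apply_moves(
  fingers=[1, 1, 1, 1, 1, 1, 1],
  travel=[
    [-0.04, -0.04, 0.0],
    [0, 0, 0.4],
    [0, 0, 0.4],
    [0, 0, 0.4],
    [0, 0, 0.4],
    [0, 0, 0.38],
    [0, 0, 0],
  ],
  rotation=[
    [-0.04, 0.09, 0],
    [0, 0, 0],
    [0, 0, 0],
    [0, 0, 0],
    [0, 0, 0],
    [0, 0, 0],
    [0, 0, 0],
  ],
)

```text
time: 13.05
tool_pos: [0.5799, 0.2056, 0.1448]
tcp_rot: [0.295, -3.01, 0.642]
wrist_force: [0.3, -0.7, -0.4]
width: 1.0
grip_force: 0.0
```

```bash
python3 -c "
from h import *
print(plan('a',0,-.036)[:2]);print(read_state()['q'])"
```

```text
(array([-0.0141, -0.0496, -0.    ]), array([-0.0312, -0.0065, -0.0666]))
[ 0.5014  0.3593  1.7042 -0.3752  1.3161 -1.1257]
```

Emit:
apply_moves(
  fingers=[1, 0, 0, 0, 0, 0, 0, 0],
  travel=[
    [-0.03, -0.01, -0.06],
    [0, 0, 0],
    [0, 0, 0],
    [0, 0, 0],
    [0, 0, 0],
    [0, 0, 0],
    [0, 0, 0],
    [0, 0, 0],
  ],
  rotation=[
    [0, -0.05, 0],
    [0, 0, 0],
    [0, 0, 0],
    [0, 0, 0],
    [0, 0, 0],
    [0, 0, 0],
    [0, 0, 0],
    [0, 0, 0],
  ],
  newtons=30,
)

```text
time: 13.85
tool_pos: [0.5837, 0.2091, 0.1514]
tcp_rot: [0.299, -3.023, 0.64]
wrist_force: [-0.7, 3.4, 5.1]
width: 0.41
grip_force: 30.5
```

```bash
python3 -c "
from h import *
print(plan('a',0,-.036)[:2]);s=read_state();print(s['tool_pos'],s['wrist_force'],s['torque'])
d=shot('wrist');s=read_state();print(s['tool_pos'],s['wrist_force'],s['torque'])
for n,z in (('mark_a',.03),('glued',.03)):
  for t in tip_of('wrist',n)[:3]:print(n,round(t['p'],2),onz(d,t['location'],z))
g=geom('a');b=geom('b');print(g['M'],b['M'],geom('b')['F'])"
```

```text
(array([ 0.0076,  0.0703, -0.    ]), array([ 0.0441, -0.0007,  0.0829]))
[0.5837 0.2091 0.1514] [-0.6799  3.3635  5.0599] [ 0.1423  0.0775 -0.0883]
[0.5836 0.2091 0.1514] [-0.9191  3.4131  5.1171] [ 0.2066  0.1294 -0.0434]
mark_a 0.87 [0.5644 0.125  0.03  ]
mark_a 0.65 [0.545  0.0909 0.03  ]
glued 0.86 [0.6324 0.0646 0.03  ]
[0.5648 0.1269 0.03  ] [0.5445 0.0925 0.03  ] [0.4699 0.0319 0.1807]
```

Emit:
apply_moves(
  fingers=[0.6, 0.6, 0.6, 0.6],
  travel=[
    [0, 0, 0],
    [0.0, 0, 0],
    [0.04, 0, 0],
    [0, 0, 0],
  ],
  rotation=[
    [0, 0, 0],
    [0, 0, 0],
    [0, 0, 0],
    [0, 0, 0],
  ],
)

```text
time: 14.4
tool_pos: [0.5807, 0.2076, 0.1501]
tcp_rot: [0.299, -3.02, 0.641]
wrist_force: [0.0, 0.6, -0.3]
width: 0.601
grip_force: 0.0
```

```bash
python3 -c "
from h import *
print(plan('a',0,-.036)[:2]);s=read_state();print(s['tool_pos'],s['wrist_force'],s['torque'])
d=shot('wrist')
for n,z in (('mark_a',.03),('glued',.03)):
  for t in tip_of('wrist',n)[:3]:print(n,round(t['p'],2),onz(d,t['location'],z))"
```

```text
(array([-0.0032,  0.0435, -0.    ]), array([-0.0168,  0.0034,  0.0469]))
[0.5807 0.2076 0.1501] [ 0.0483  0.5815 -0.3451] [ 0.1867 -0.0248 -0.0223]
mark_a 0.93 [0.5445 0.0922 0.03  ]
mark_a 0.61 [0.5628 0.1266 0.03  ]
glued 0.74 [0.6312 0.0654 0.03  ]
```

Emit:
apply_moves(
  fingers=[0, 0, 0, 0, 0, 0, 0, 0, 0, 0, 0, 0],
  travel=[
    [-0.01, 0, 0],
    [0, 0, 0],
    [0, 0, 0],
    [0, 0, 0],
    [0, 0, 0],
    [0, 0, 0],
    [0, 0, 0],
    [0, 0, 0],
    [0, 0, 0],
    [0, 0, 0],
    [0, 0, 0],
    [0, 0, 0],
  ],
  rotation=[
    [0, 0, 0],
    [0, 0, 0],
    [0, 0, 0],
    [0, 0, 0],
    [0, 0, 0.5],
    [0, 0, 0.8],
    [0, 0, 0.8],
    [0, 0, 0.8],
    [0, 0, 0.8],
    [0, 0, 0.8],
    [0, 0, 0.8],
    [0, 0, 0],
  ],
  newtons=35,
)

```text
time: 15.75
tool_pos: [0.5817, 0.2084, 0.1507]
tcp_rot: [0.534, 2.953, -0.625]
wrist_force: [0.5, 2.1, 0.7]
width: 0.415
grip_force: 35.4
```

```bash
python3 -c "
from h import *
print(plan('a',0,-.036)[:2]);s=read_state();print(s['q'],s['wrist_force'],s['torque'])
d=shot('wrist')
for n,z in (('mark_a',.03),('glued',.03),('corner',0)):
  for t in tip_of('wrist',n)[:3]:print(n,round(t['p'],2),onz(d,t['location'],z))"
```

```text
(array([0.0312, 0.0464, 0.    ]), array([ 0.0028, -0.0037,  0.0639]))
[ 0.5047  0.3519  1.7012 -0.3767  1.3161 -0.5701] [0.462  2.0512 0.7122] [ 0.1085  0.0271 -0.1053]
mark_a 0.93 [0.5639 0.1267 0.03  ]
mark_a 0.88 [0.546  0.0902 0.03  ]
mark_a 0.58 [0.6318 0.0644 0.03  ]
glued 0.82 [0.6331 0.0666 0.03  ]
glued 0.3 [0.5738 0.1145 0.03  ]
corner 0.98 [0.5818 0.2444 0.    ]
```

Emit:
apply_moves(
  fingers=[0, 0, 0, 0, 0, 0, 0, 0, 0, 0, 0, 0],
  travel=[
    [0, 0, 0],
    [0, 0, 0],
    [0, 0, 0],
    [0, 0, 0],
    [0, 0, 0],
    [0, 0, 0],
    [0, 0, 0],
    [0, 0, 0],
    [0, 0, 0],
    [0, 0, 0],
    [0, 0, 0],
    [0, 0, 0],
  ],
  rotation=[
    [0, 0, 1],
    [0, 0, 1],
    [0, 0, 1],
    [0, 0, 1],
    [0, 0, 1],
    [0, 0, 1],
    [0, 0, 1],
    [0, 0, 1],
    [0, 0, 1],
    [0, 0, 1],
    [0, 0, 1],
    [0, 0, 1],
  ],
)

```text
time: 17.15
tool_pos: [0.5818, 0.2084, 0.1508]
tcp_rot: [2.033, 1.94, -0.408]
wrist_force: [1.0, 1.9, 0.8]
width: 0.408
grip_force: 35.5
```

Emit:
apply_moves(
  fingers=[0, 0, 0.6, 0.6, 0.6, 1, 1, 1, 1, 1, 1],
  travel=[
    [0, 0, 0],
    [0, 0, 0],
    [0, 0, 0],
    [0, 0, 0],
    [0, 0, 0],
    [0, 0, 0],
    [0, 0, -0.5],
    [0, 0, -0.6],
    [0, 0, -0.6],
    [0, 0, -0.3],
    [0, 0, 0],
  ],
  rotation=[
    [0, 0, 0.9],
    [0, 0, 0],
    [0, 0, 0],
    [0, 0, 0],
    [0, 0, 0],
    [0, 0, 0],
    [0, 0, 0],
    [0, 0, 0],
    [0, 0, 0],
    [0, 0, 0],
    [0, 0, 0],
  ],
)

```text
time: 18.25
tool_pos: [0.5829, 0.2501, 0.2448]
tcp_rot: [2.111, 1.839, -0.38]
wrist_force: [0.1, -0.2, -0.2]
width: 0.999
grip_force: 0.0
```

```bash
python3 -c "
from h import *
s=read_state();print(s['tool_pos'],s['q'],s['time'])
d=shot('wrist','w4.png');print(np.array(legangle(d,'a')))
for n,z in (('leg_a_foot',.1807),('mark_a',.03),('glued',.03),('corner',0)):
  for t in tip_of('wrist',n)[:3]:print(n,round(t['p'],2),np.round(t['location']),onz(d,t['location'],z))"
```

```text
[0.5829 0.2501 0.2448] [ 0.5563  0.319   1.5635 -0.3546  1.4872  0.7648] 18.25
[[104.0507  -9.       0.       0.    ]
 [103.8892   0.       0.       0.    ]
 [103.7985  -6.       0.       0.    ]]
leg_a_foot 0.62 [318. 250.] [0.5818 0.2201 0.1807]
mark_a 0.81 [307. 216.] [0.5648 0.1273 0.03  ]
mark_a 0.67 [297. 240.] [0.5466 0.0912 0.03  ]
glued 0.84 [365. 246.] [0.6309 0.0658 0.03  ]
corner 0.83 [300. 111.] [0.5759 0.2404 0.    ]
```

View pics/w4.png

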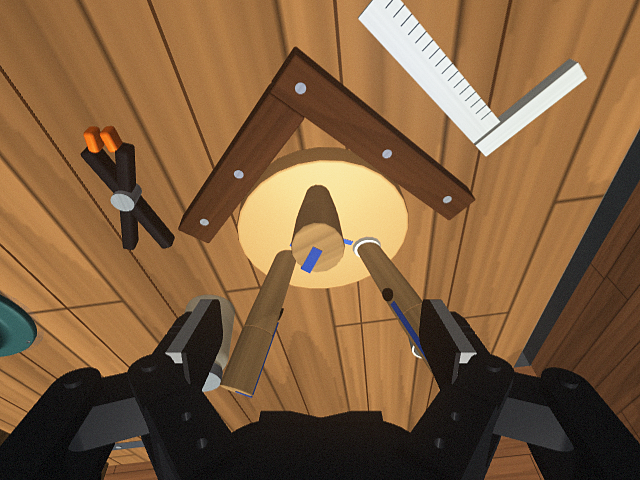

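Leg a's foot is at (318,248), with its line at (312,260) pointing toward the mark side. The estimate is between 0 and −9°, so I'll measure it more finely from the strip's principal axis.

```bash
cat >> h.py <<'E'
def strip(d,k,F=None):
    g=geom(k);F=g['F'] if F is None else F
    im=d['image'].astype(int);ys,xs=np.nonzero((im[...,2]-im[...,0]>25));P=[]
    for x,y in zip(xs,ys):
        o,v=ray(d,(x,y));p=o+v*((F-o)@g['ax'])/(v@g['ax'])-F
        if np.linalg.norm(p)<.0175:P.append((p@g['x0'],p@g['y0']))
    P=np.array(P);c=P.mean(0);w,V=np.linalg.eigh(np.cov(P.T));a=V[:,1]*np.sign(V[:,1]@c)
    return len(P),'pca',np.degrees(np.arctan2(a[1],a[0])),'centroid',np.degrees(np.arctan2(c[1],c[0])),c*1e3,np.sqrt(w)*1e3
E
python3 -c "
from h import *
d=shot('wrist');print(strip(d,'a'))
for c in('top','scene'):
  e=shot(c);print(c,strip(e,'a'),np.array(legangle(e,'a')[:2]),strip(e,'b'))
d['image']=cv2.imread('pics/w4.png')[:,:,::-1]
"
```

```text
(264, 'pca', np.float64(-3.3827423833195636), 'centroid', np.float64(-3.8816545206149704), array([ 8.6823, -0.5891]), array([2.0555, 4.9311]))
top (18, 'pca', np.float64(-7.191706941795706), 'centroid', np.float64(-1.9750304039882727), array([ 9.6054, -0.3312]), array([2.0136, 4.7726])) [[83.8334 -3.      0.      0.    ]
 [82.013  -6.      0.      0.    ]] (22, 'pca', np.float64(-95.10963169379019), 'centroid', np.float64(-98.74695880293119), array([-1.4465, -9.4013]), array([2.1913, 4.6218]))h.py:71: RuntimeWarning: Mean of empty slice.
  P=np.array(P);c=P.mean(0);w,V=np.linalg.eigh(np.cov(P.T));a=V[:,1]*np.sign(V[:,1]@c)
  ret = ret.dtype.type(ret / rcount)
  avg = a.mean(axis, **keepdims_kw)
  ret = um.true_divide(
h.py:71: RuntimeWarning: Degrees of freedom <= 0 for slice
  P=np.array(P);c=P.mean(0);w,V=np.linalg.eigh(np.cov(P.T));a=V[:,1]*np.sign(V[:,1]@c)
  c *= np.true_divide(1, fact)
  c *= np.true_divide(1, fact)
Traceback (most recent call last):
ValueError: not enough values to unpack (expected 2, got 0)

During handling of the above exception, another exception occurred:

Traceback (most recent call last):
  File "h.py", line 71, in strip
    P=np.array(P);c=P.mean(0);w,V=np.linalg.eigh(np.cov(P.T));a=V[:,1]*np.sign(V[:,1]@c)
                                  ~~~~~~~~~~~~~~^^^^^^^^^^^^^
numpy.linalg.LinAlgError: 0-dimensional array given. Array must be at least two-dimensional
```

```bash
sed -i 's/^C0=.*/C0=np.array([.5805,.0945]);YAW=np.radians(-30)/' h.py; python3 -c "
from h import *
print(plan('a',0,-.034)[:2])"
```

```text
(array([ 0.0027, -0.0004, -0.    ]), array([ 0.0044, -0.0115,  1.9919]))
```

Emit:
apply_moves(
  fingers=[0.8, 0.7, 0.7, 0.7, 0.7, 0, 0, 0, 0, 0],
  travel=[
    [0, -0.01, 0.5],
    [0, 0, 0.5],
    [0, 0, 0.5],
    [0, 0, 0.4],
    [0, 0, 0],
    [0, 0, 0],
    [0, 0, 0],
    [0, 0, 0],
    [0, 0, 0],
    [0, 0, 0],
  ],
  rotation=[
    [0, 0, 0],
    [0, 0, 0],
    [0, 0, 0],
    [0, 0, 0],
    [0, 0, 0],
    [0, 0, 0],
    [0, 0, 0],
    [0, 0, 0],
    [0, 0, 0],
    [0, 0, 0],
  ],
)

```text
time: 19.65
tool_pos: [0.5819, 0.2111, 0.1564]
tcp_rot: [2.111, 1.838, -0.384]
wrist_force: [-1.1, 1.8, 3.0]
width: 0.408
grip_force: 36.0
```

```bash
python3 -c "
from h import *
print(plan('a',0,-.034)[:2]);s=read_state();print(s['q'],s['wrist_force'],s['torque'])"
```

```text
(array([ 0.0348, -0.029 , -0.    ]), array([-0.0084, -0.0266,  0.1502]))
[ 0.508   0.348   1.6948 -0.3751  1.3246  0.7801] [-1.1318  1.7862  2.9923] [ 0.2566  0.1664 -0.1941]
```

Emit:
apply_moves(
  fingers=[0, 0, 0, 0.6, 0.6, 0.7, 1, 1, 1, 1, 1, 1],
  travel=[
    [0, 0, 0],
    [0, 0, 0],
    [0, 0, 0],
    [0, 0, 0],
    [0, 0, 0],
    [0, 0, 0],
    [0, 0, -0.5],
    [0, 0, -0.6],
    [0, 0, -0.6],
    [0, 0, -0.6],
    [0, 0, -0.6],
    [0, 0, 0],
  ],
  rotation=[
    [0, 0, -0.4],
    [0, 0, -0.35],
    [0, 0, 0],
    [0, 0, 0],
    [0, 0, 0],
    [0, 0, 0],
    [0, 0, 0],
    [0, 0, 0],
    [0, 0, 0],
    [0, 0, 0],
    [0, 0, 0],
    [0, 0, 0],
  ],
)

```text
time: 20.85
tool_pos: [0.5828, 0.2713, 0.2926]
tcp_rot: [2.044, 1.925, -0.394]
wrist_force: [0.1, 0.2, 0.9]
width: 1.002
grip_force: 0.0
```

```bash
python3 -c "
from h import *
d=shot('wrist');print(strip(d,'a'))
s=read_state();print(s['tool_pos'],s['q'],s['time'])
for n,z in (('leg_a_foot',.1807),('mark_a',.03),('glued',.03)):
  for t in tip_of('wrist',n)[:3]:print(n,round(t['p'],2),np.round(t['location']),onz(d,t['location'],z))
for r in(0,-60,60):print(plan('b',r,.07))
"
```

```text
(188, 'pca', np.float64(5.496570580441955), 'centroid', np.float64(1.8488332722380902), array([8.0682, 0.2604]), array([3.8448, 5.0701]))
[0.582  0.2702 0.2901] [ 0.581   0.3156  1.4849 -0.3477  1.5729  0.6807] 20.9
leg_a_foot 0.81 [319. 225.] [0.5827 0.2218 0.1807]
leg_a_foot 0.39 [321. 213.] [0.5849 0.2344 0.1807]
mark_a 0.87 [293. 228.] [0.5433 0.0889 0.03  ]
mark_a 0.76 [304. 204.] [0.5629 0.129  0.03  ]
glued 0.81 [356. 234.] [0.6314 0.0697 0.03  ]
(array([-3.324 ,  6.0212,  0.    ]), array([-4.9344, -2.7213, -1.2168]), array([[-0.057 ,  0.9342,  0.3522],
       [ 0.979 , -0.017 ,  0.2034],
       [ 0.196 ,  0.3564, -0.9135]]))
(array([-6.1569,  3.7139, -9.5479]), array([-0.1105, -5.6339, -1.2168]), array([[-0.8375,  0.4178,  0.3522],
       [ 0.5042,  0.8393,  0.2034],
       [-0.2107,  0.3479, -0.9135]]))
(array([0.1379, 7.189 , 9.5479]), array([-4.8239,  2.9127, -1.2168]), array([[ 0.7805,  0.5164,  0.3522],
       [ 0.4748, -0.8563,  0.2034],
       [ 0.4066,  0.0085, -0.9135]]))
```

Emit:
apply_moves(
  fingers=[1, 1, 1, 1, 1, 1, 1, 1, 1],
  travel=[
    [0, 0, 0],
    [0, 0, 0],
    [0, 0, 0],
    [0, 0, 0],
    [0, 0, 0],
    [0, 0, 0],
    [0, 0, 0],
    [0, 0, 0],
    [0, 0, 0],
  ],
  rotation=[
    [-0.42, 0.75, 0],
    [-0.42, 0.75, 0],
    [-0.42, 0.75, 0],
    [-0.42, 0.75, 0],
    [-0.42, 0.75, 0],
    [-0.42, 0.75, 0],
    [-0.42, 0.75, 0],
    [-0.38, 0.75, 0],
    [0, 0, 0],
  ],
)

```text
time: 21.95
tool_pos: [0.5785, 0.2661, 0.284]
tcp_rot: [2.08, 2.119, 0.602]
wrist_force: [0.5, -0.3, -0.4]
width: 1.004
grip_force: 0.0
```

Emit:
apply_moves(
  fingers=[1, 1, 1, 1, 1, 1, 1, 1, 1],
  travel=[
    [-0.62, -0.34, -0.15],
    [-0.62, -0.34, -0.15],
    [-0.62, -0.34, -0.15],
    [-0.62, -0.34, -0.15],
    [-0.62, -0.34, -0.15],
    [-0.62, -0.34, -0.15],
    [-0.62, -0.34, -0.15],
    [-0.62, -0.34, -0.15],
    [0, 0, 0],
  ],
  rotation=[
    [0, 0, 0],
    [0, 0, 0],
    [0, 0, 0],
    [0, 0, 0],
    [0, 0, 0],
    [0, 0, 0],
    [0, 0, 0],
    [0, 0, 0],
    [0, 0, 0],
  ],
)

```text
time: 22.85
tool_pos: [0.4451, 0.013, 0.2434]
tcp_rot: [2.083, 2.116, 0.601]
wrist_force: [-0.2, 0.4, 0.2]
width: 0.998
grip_force: 0.0
```

```bash
python3 -c "
from h import *
d=shot('wrist','w5.png');print(strip(d,'b'))
s=read_state();print(s['tool_pos'],s['q'],s['time'])
for n,z in (('leg_b_foot',.1807),('mark_a',.03),('glued',.03)):
  for t in tip_of('wrist',n)[:3]:print(n,round(t['p'],2),np.round(t['location']),onz(d,t['location'],z))
g=geom('b');print(g['F'],proj(d,[g['F'],g['M'],geom('a')['M']]))
print(plan('b',0,.07)[:2])
"
```

```text
(286, 'pca', np.float64(-93.07855229212005), 'centroid', np.float64(-82.7047486630741), array([ 1.0871, -8.4914]), array([2.1298, 5.2099]))
[0.4463 0.0144 0.2443] [-0.2455 -0.4383  2.2806  0.3361  1.0161 -0.3995] 22.9
leg_b_foot 0.9 [323. 244.] [0.4714 0.03   0.1807]
mark_a 0.72 [335. 165.] [0.5448 0.0925 0.03  ]
mark_a 0.7 [350. 133.] [0.5635 0.1278 0.03  ]
glued 0.95 [400. 187.] [0.6293 0.0664 0.03  ]
glued 0.52 [160.  75.] [0.3733 0.1719 0.03  ]
[0.4704 0.0309 0.1807] [[321.9802 242.7989]
 [334.864  165.1918]
 [350.8063 133.8818]]
(array([ 0.0059,  0.002 , -0.    ]), array([-0.002 , -0.0397,  0.0019]))
```

View pics/w5.png

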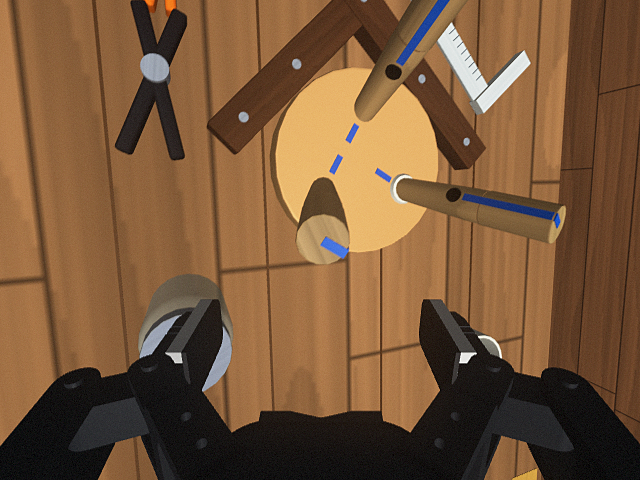

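Leg b's foot is at (323,240) with its line running lower right to (345,254), at about −93°. Leg a's line and hole now face along its mark. Descending on leg b.

Emit:
apply_moves(
  fingers=[1, 1, 0.8, 0.7, 0.7, 0.7],
  travel=[
    [-0.02, -0.02, 0.5],
    [0, 0, 0.5],
    [0, 0, 0.5],
    [0, 0, 0.4],
    [0, 0, 0.2],
    [0, 0, 0],
  ],
  rotation=[
    [0, 0, 0],
    [0, 0, 0],
    [0, 0, 0],
    [0, 0, 0],
    [0, 0, 0],
    [0, 0, 0],
  ],
)

```text
time: 23.65
tool_pos: [0.4828, 0.0382, 0.1474]
tcp_rot: [2.074, 2.126, 0.606]
wrist_force: [-0.8, -0.6, -0.5]
width: 0.702
grip_force: 0.0
```

```bash
python3 -c "
from h import *
print(plan('b',0,-.034)[:2]);s=read_state();print(s['q'],s['wrist_force'])"
```

```text
(array([-0.0235, -0.0103,  0.    ]), array([ 0.0028,  0.0083, -0.0453]))
[-0.1596 -0.2552  2.3447  0.3831  0.7597 -0.4248] [-0.7815 -0.6175 -0.4914]
```

Aligned. Now I'll close and start the twist.

Emit:
apply_moves(
  fingers=[0, 0, 0, 0, 0, 0, 0, 0, 0, 0, 0, 0],
  travel=[
    [0, 0, 0],
    [0, 0, 0],
    [0, 0, 0],
    [0, 0, 0],
    [0, 0, 0],
    [0, 0, 0],
    [0, 0, 0],
    [0, 0, 0],
    [0, 0, 0],
    [0, 0, 0],
    [0, 0, 0],
    [0, 0, 0],
  ],
  rotation=[
    [0, 0, 0],
    [0, 0, 0],
    [0, 0, 0],
    [0, 0, 0],
    [0, 0, 0],
    [0, 0, -0.5],
    [0, 0, -0.8],
    [0, 0, -0.8],
    [0, 0, -0.8],
    [0, 0, -0.8],
    [0, 0, -0.8],
    [0, 0, 0],
  ],
)

```text
time: 24.85
tool_pos: [0.4839, 0.0365, 0.1497]
tcp_rot: [1.481, 2.478, 0.538]
wrist_force: [-1.0, -0.3, 1.5]
width: 0.41
grip_force: 35.9
```

```bash
python3 -c "
from h import *
print(plan('b',0,-.034)[:2]);s=read_state();print(s['q'],s['wrist_force'],s['torque'])
d=shot('wrist')
for n,z in (('mark_a',.03),('glued',.03)):
  for t in tip_of('wrist',n)[:3]:print(n,round(t['p'],2),onz(d,t['location'],z))"
```

```text
(array([0.0233, 0.0167, 0.    ]), array([ 0.039 , -0.0129, -0.0039]))
[-0.1631 -0.2589  2.3439  0.3838  0.7595 -0.8971] [-0.9617 -0.2513  1.4677] [0.1173 0.0526 0.1869]
mark_a 0.68 [0.5423 0.0919 0.03  ]
mark_a 0.66 [0.5659 0.1255 0.03  ]
glued 0.89 [0.6348 0.0671 0.03  ]
```

Emit:
apply_moves(
  fingers=[0, 0, 0, 0, 0, 0, 0, 0, 0, 0, 0, 0],
  travel=[
    [0, 0, 0],
    [0, 0, 0],
    [0, 0, 0],
    [0, 0, 0],
    [0, 0, 0],
    [0, 0, 0],
    [0, 0, 0],
    [0, 0, 0],
    [0, 0, 0],
    [0, 0, 0],
    [0, 0, 0],
    [0, 0, 0],
  ],
  rotation=[
    [0, 0, -1],
    [0, 0, -1],
    [0, 0, -1],
    [0, 0, -1],
    [0, 0, -1],
    [0, 0, -1],
    [0, 0, -1],
    [0, 0, -1],
    [0, 0, -1],
    [0, 0, -1],
    [0, 0, -1],
    [0, 0, 0],
  ],
)

```text
time: 26.2
tool_pos: [0.4842, 0.0371, 0.15]
tcp_rot: [-0.101, 2.753, 0.275]
wrist_force: [0.5, 3.0, 1.7]
width: 0.412
grip_force: 36.0
```

Emit:
apply_moves(
  fingers=[0.6, 0.6, 0.7, 1, 1, 1, 1, 1, 1],
  travel=[
    [0, 0, 0],
    [0, 0, 0],
    [0, 0, 0],
    [0, 0, -0.2],
    [0, 0, -0.5],
    [0, 0, -0.5],
    [0, 0, -0.5],
    [0, 0, -0.4],
    [0, 0, 0],
  ],
  rotation=[
    [0, 0, 0],
    [0, 0, 0],
    [0, 0, 0],
    [0, 0, 0],
    [0, 0, 0],
    [0, 0, 0],
    [0, 0, 0],
    [0, 0, 0],
    [0, 0, 0],
  ],
)

```text
time: 27.1
tool_pos: [0.4478, 0.0142, 0.2491]
tcp_rot: [-0.102, 2.748, 0.269]
wrist_force: [0.6, -0.2, 0.6]
width: 0.998
grip_force: 0.0
```

```bash
python3 -c "
from h import *
d=shot('wrist','w6.png');print(strip(d,'b'),np.array(legangle(d,'b')))
s=read_state();print(s['tool_pos'],s['q'],s['time'])
for n,z in (('leg_b_foot',.1807),('mark_a',.03),('glued',.03)):
  for t in tip_of('wrist',n)[:3]:print(n,round(t['p'],2),np.round(t['location']),onz(d,t['location'],z))
g=geom('b');print(g['F'],proj(d,[g['F'],g['M'],geom('a')['M']]))
print(plan('b',0,-.034)[:2])
t=shot('top');print('top b',strip(t,'b'),'a',strip(t,'a'))
"
```

```text
(258, 'pca', np.float64(0.8796731711836425), 'centroid', np.float64(-4.90424489620018), array([ 8.8305, -0.7577]), array([2.0893, 4.9807])) [[106.0306  -9.       0.       0.    ]
 [105.23    -6.       0.       0.    ]
 [105.0714   0.       0.       0.    ]]
[0.4472 0.0146 0.247 ] [-0.2462 -0.4427  2.2799  0.339   1.0151 -2.0289] 27.15
leg_b_foot 0.88 [322. 242.] [0.4722 0.0308 0.1807]
mark_a 0.64 [342. 202.] [0.5472 0.0897 0.03  ]
glued 0.74 [312. 256.] [0.6329 0.0627 0.03  ]
[0.4704 0.0309 0.1807] [[322.8343 239.7592]
 [344.2472 200.3678]
 [369.2349 213.5429]]
(array([-0.0013, -0.0018,  0.    ]), array([-0.0099,  0.0284,  2.0652]))
top b (26, 'pca', np.float64(-0.1528327023607036), 'centroid', np.float64(-8.65971146601253), array([ 8.7652, -1.335 ]), array([2.2777, 5.1691])) a (16, 'pca', np.float64(1.2169748848034248), 'centroid', np.float64(8.703957035082144), array([9.3688, 1.4343]), array([1.8606, 4.4345]))
```

View pics/w6.png

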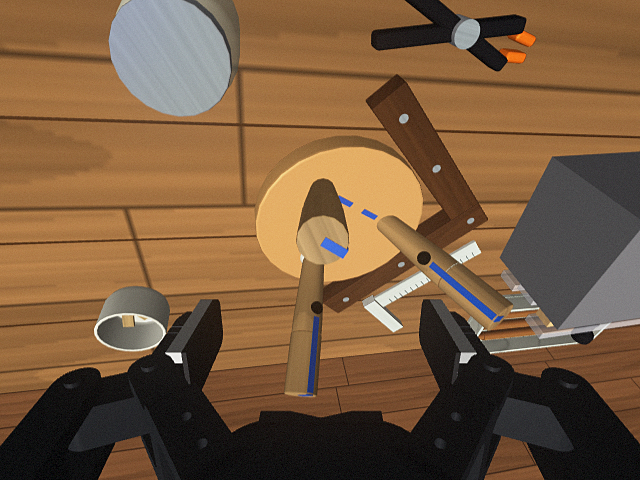

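Leg b's foot is at (323,240) with its line at (335,248), parallel to the mark line. Both strips read within about 2° of their marks. As a last check that the seat still bears on both battens, I'll give it a gentle repeat push at the seat edge.

```bash
python3 -c "
from h import *
s=read_state();R0=R.from_rotvec(s['tcp_rot']);R1=R.from_rotvec([2.381,2.048,0])
print(R0.as_matrix().T@(np.array([.554,-.085,.28])-s['tool_pos'])/.05,np.degrees((R0.inv()*R1).as_rotvec())/6)"
```

```text
[-2.2128 -2.0688 -0.3174] [ 4.4639  1.0012 16.8605]
```

Emit:
apply_moves(
  fingers=[1, 1, 1, 1, 1, 1, 1, 1, 1, 1, 1, 1],
  travel=[
    [-0.553, -0.517, -0.08],
    [-0.553, -0.517, -0.08],
    [-0.553, -0.517, -0.08],
    [-0.553, -0.517, -0.08],
    [0, 0, 0],
    [0, 0, 0],
    [0, 0, 0],
    [0, 0, 0],
    [0, 0, 0],
    [0, 0, 0],
    [0, 0, 0],
    [0, 0, 0],
  ],
  rotation=[
    [0, 0, 0],
    [0, 0, 0],
    [0, 0, 0],
    [0, 0, 0],
    [0.263, 0.059, 0.992],
    [0.263, 0.059, 0.992],
    [0.263, 0.059, 0.992],
    [0.263, 0.059, 0.992],
    [0.263, 0.059, 0.992],
    [0.263, 0.059, 0.992],
    [0.263, 0.059, 0.992],
    [0.263, 0.059, 0.992],
  ],
)

```text
time: 28.55
tool_pos: [0.554, -0.0846, 0.2801]
tcp_rot: [1.118, 2.699, 0.167]
wrist_force: [-0.1, 0.3, 0.5]
width: 1.001
grip_force: 0.0
```

Emit:
apply_moves(
  fingers=[1, 1, 1, 1, 1, 1, 1, 1, 1, 1],
  travel=[
    [0, 0, 0],
    [0, 0, 0],
    [0, 0, 0],
    [0, 0, 0],
    [0, 0, 0],
    [0, 0, 0],
    [0, 0, 0],
    [0, 0, 0],
    [0, 0, 0],
    [0, 0, 0],
  ],
  rotation=[
    [0.263, 0.059, 0.992],
    [0.263, 0.059, 0.992],
    [0.263, 0.059, 0.992],
    [0.263, 0.059, 0.992],
    [0.263, 0.059, 0.992],
    [0.263, 0.059, 0.992],
    [0.263, 0.059, 0.992],
    [0.263, 0.059, 0.992],
    [0.263, 0.059, 0.992],
    [0, 0, 0],
  ],
)

```text
time: 29.55
tool_pos: [0.5547, -0.0849, 0.2799]
tcp_rot: [2.382, 2.048, -0.002]
wrist_force: [0.1, -0.4, -0.8]
width: 1.003
grip_force: 0.0
```

```bash
python3 -c "
from h import *
s=read_state();R0=R.from_rotvec(s['tcp_rot']);R1=R.from_rotvec([2.381,2.048,0])
print(s['tool_pos'],R1.as_matrix().T@(np.array([.554,-.082,.005])-s['tool_pos'])/.05,np.degrees((R0.inv()*R1).as_rotvec())/6)
d=shot('top','t3.png');print('b',strip(d,'b'),'a',strip(d,'a'))
for c in('top','wrist'):
  d=shot(c)
  for n,z in (('stool',0),('leg_b_foot',.1807),('mark_a',.03),('glued',.03)):
    for t in tip_of(c,n)[:2]:print(c,n,round(t['p'],2),onz(d,t['location'],z))
for k in 'ab':
  try:print('wrist',strip(d,k))
  except Exception:pass"
```

```text
[ 0.5547 -0.0849  0.2799] [ 0.0595 -0.0258  5.4985] [-0.0135  0.0016 -0.0041]
b (26, 'pca', np.float64(-0.1528327023607036), 'centroid', np.float64(-8.65971146601253), array([ 8.7652, -1.335 ]), array([2.2777, 5.1691])) a (17, 'pca', np.float64(2.734160628586977), 'centroid', np.float64(7.5956701144183345), array([9.2566, 1.2344]), array([1.9744, 4.3217]))
top stool 0.74 [0.5803 0.0956 0.    ]
top leg_b_foot 0.67 [0.4718 0.0275 0.1807]
top mark_a 0.93 [0.5361 0.0861 0.03  ]
top mark_a 0.76 [0.5626 0.1289 0.03  ]
top glued 0.72 [0.6283 0.0675 0.03  ]
wrist stool 0.87 [0.5793 0.0935 0.    ]
wrist leg_b_foot 0.63 [0.4724 0.0303 0.1807]
wrist mark_a 0.73 [0.548  0.0922 0.03  ]
wrist glued 0.69 [0.6354 0.0636 0.03  ]
wrist (277, 'pca', np.float64(-0.31300033473995864), 'centroid', np.float64(-3.288840152700103), array([ 9.0558, -0.5204]), array([2.0978, 4.9204]))h.py:71: RuntimeWarning: Mean of empty slice.
  P=np.array(P);c=P.mean(0);w,V=np.linalg.eigh(np.cov(P.T));a=V[:,1]*np.sign(V[:,1]@c)
  ret = ret.dtype.type(ret / rcount)
  avg = a.mean(axis, **keepdims_kw)
  ret = um.true_divide(
h.py:71: RuntimeWarning: Degrees of freedom <= 0 for slice
  P=np.array(P);c=P.mean(0);w,V=np.linalg.eigh(np.cov(P.T));a=V[:,1]*np.sign(V[:,1]@c)
  c *= np.true_divide(1, fact)
  c *= np.true_divide(1, fact)
```

Emit:
apply_moves(
  fingers=[1, 1, 1, 1, 1, 1, 1, 1, 1, 1, 1, 1],
  travel=[
    [0, 0, 0.8],
    [0, 0, 0.8],
    [0, 0, 0.8],
    [0, 0, 0.8],
    [0, 0, 0.8],
    [0, 0, 0.8],
    [0, 0, 0.5],
    [0, 0, 0.2],
    [0.4, 0, 0],
    [0.4, 0, 0],
    [0.3, 0, 0],
    [0.1, 0, 0],
  ],
  rotation=[
    [0, 0, 0],
    [0, 0, 0],
    [0, 0, 0],
    [0, 0, 0],
    [0, 0, 0],
    [0, 0, 0],
    [0, 0, 0],
    [0, 0, 0],
    [0, 0, 0],
    [0, 0, 0],
    [0, 0, 0],
    [0, 0, 0],
  ],
)

```text
time: 31.3
tool_pos: [0.5655, -0.0252, 0.0081]
tcp_rot: [2.378, 2.047, 0.004]
wrist_force: [0.3, 0.3, 0.8]
width: 1.001
grip_force: 0.0
```

Emit:
apply_moves(
  fingers=[1, 1, 1],
  travel=[
    [0.05, 0, 0],
    [0.05, 0, 0],
    [0.05, 0, 0],
  ],
  rotation=[
    [0, 0, 0],
    [0, 0, 0],
    [0, 0, 0],
  ],
)

```text
time: 31.6
tool_pos: [0.5654, -0.0192, 0.0072]
tcp_rot: [2.38, 2.046, 0.002]
wrist_force: [0.1, 0.1, 0.6]
width: 0.999
grip_force: 0.0
```

Emit:
apply_moves(
  fingers=[1, 1, 1],
  travel=[
    [0.04, 0, 0],
    [0.04, 0, 0],
    [0.04, 0, 0],
  ],
  rotation=[
    [0, 0, 0],
    [0, 0, 0],
    [0, 0, 0],
  ],
)

```text
time: 31.9
tool_pos: [0.5662, -0.0131, 0.0069]
tcp_rot: [2.381, 2.046, 0.001]
wrist_force: [-0.5, 0.3, 0.1]
width: 1.0
grip_force: 0.0
```

Emit:
apply_moves(
  fingers=[1, 1],
  travel=[
    [0.04, 0, 0],
    [0.03, 0, 0],
  ],
  rotation=[
    [0, 0, 0],
    [0, 0, 0],
  ],
)

```text
time: 32.1
tool_pos: [0.5661, -0.0109, 0.0068]
tcp_rot: [2.377, 2.048, -0.003]
wrist_force: [-3.0, -9.7, 1.6]
width: 0.998
grip_force: 4.9
```

Emit:
apply_moves(
  fingers=[1, 1],
  travel=[
    [0.02, 0, 0],
    [0, 0, 0],
  ],
  rotation=[
    [0, 0, 0],
    [0, 0, 0],
  ],
)

```text
time: 32.3
tool_pos: [0.5659, -0.0108, 0.0068]
tcp_rot: [2.377, 2.048, -0.005]
wrist_force: [-2.1, -10.2, 1.6]
width: 0.996
grip_force: 4.8
```

Emit:
apply_moves(
  fingers=[1, 1, 1, 1, 1, 1, 1, 1, 1, 1],
  travel=[
    [-0.1, 0, 0],
    [-0.4, 0, 0],
    [-0.6, 0, 0],
    [-0.6, 0, 0],
    [-0.3, 0, -0.5],
    [0, 0, -0.9],
    [0, 0, -0.9],
    [0, 0, -0.9],
    [0, 0, -0.9],
    [0, 0, 0],
  ],
  rotation=[
    [0, 0, 0],
    [0, 0, 0],
    [0, 0, 0],
    [0, 0, 0],
    [0, 0, 0],
    [0, 0, 0],
    [0, 0, 0],
    [0, 0, 0],
    [0, 0, 0],
    [0, 0, 0],
  ],
)

```text
time: 33.3
tool_pos: [0.5564, -0.1081, 0.2208]
tcp_rot: [2.371, 2.038, 0.016]
wrist_force: [0.9, -0.9, 0.4]
width: 1.001
grip_force: 0.0
```

Run:
```python
from h import *
d=shot('top','t4.png');print('b',strip(d,'b')[2],'a',strip(d,'a')[2])
e=shot('scene')
a=d['image'][160:340,240:480,::-1];b=e['image'][130:350,200:480,::-1]
cv2.imwrite('pics/c9.png',np.hstack([cv2.resize(a,(400,300),interpolation=cv2.INTER_CUBIC),cv2.resize(b,(382,300),interpolation=cv2.INTER_CUBIC)]))
```

```text
b 3.418888376912267 a -0.5806957627351731
```

View pics/c9.png

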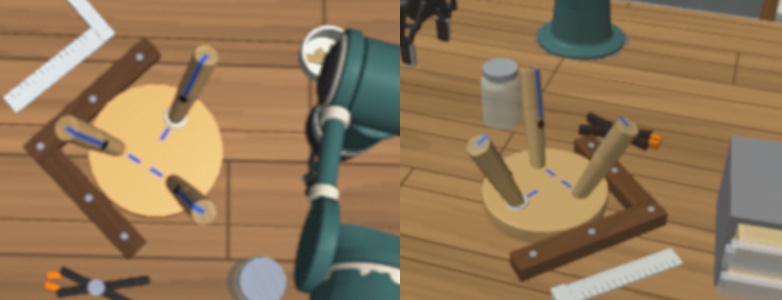

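The seat bears against both battens. The lines of leg a at left panel (90,138) and leg b at (190,198) are in line with their marks at (135,158) and (157,173). The bystanders are undisturbed and the robot is clear of everything.

```bash
python3 -c "
from workcell import *
print(finish_job())"
```

```text
the job is handed in; nothing more can be done
None
```

The job is handed in: the seat bears on both battens, both loose legs measured within about 3° of their marks, nothing else looked disturbed in the last picture, and the gripper is open and clear.

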